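Stack the tray risers head to tail

ROBOT

A 7-joint arm with a two-finger parallel gripper is mounted at the origin on the work surface. World frame = base frame: x ahead of the robot, y to its left, z up, the work surface at z = 0. Lengths are in m, angles in rad, forces in N, time in s.
With the tool pointing down it reaches from about 0.4 to 0.875 m from the base axis. Payload 4.4 kg.
Tool frame: the origin (TCP) lies at the very end of the fingers, on their centre line; the grasp point (between the pads) lies 19 mm behind it (bot.grip_depth is the distance from the TCP to the grasp point, in m); x points along the fingers, y is the direction in which the jaws open and shut, and the axes are right-handed (so a half turn about x gives the same grasp; the last joint's range is limited). The gripper opens to 85 mm and grips with 20 to 120 N. Pads are 22 mm wide; open, the fingers measure 114 mm over their backs; the gripper's body (76 mm by 85 mm) begins 54 mm behind the grasp point. The pads swing forward as they close: fully open they stand 13 mm farther back than shut.
Start: joints at [1.039, 0.628, 0.038, 1.517, -0.027, 0.996, -0.02], TCP at [0.292, -0.581, 0.231] pointing down, gripper open.
Joint ranges: [-3.06, 3.06], [-0.37, 2.12], [-1.25, 1.32], [0.18, 2.47], [-1.1, 4.24], [0.23, 1.98], [-2.94, 2.94]. Speed limits (rad/s): [2.57, 2.57, 3.14, 3.14, 3.14, 3.14, 3.14].

INTERFACE

Orientations are given as a rotation vector (axis times angle).
In Python, from cell import bot gives the robot as it stands. The module is installed in compiled form; this text tells all that it offers.
- The arm moves only by the tool arm_command, never from a script. Its arguments are lists of equal length, an entry for each row: "angular": the turn, a rotation vector about the tool's x, y, z in degrees, a list of three; "xyz": the shift along the tool's x, y, z in mm, a list of three; "claw": the finger opening in mm, from 0 to 85.4. In form: {"angular": [[wx, wy, wz], ...], "xyz": [[dx, dy, dz], ...], "claw": [claw, ...]}. A call has exactly 10 rows; each row is the pose to reach, as a shift and turn from the pose measured when the call began, along the tool's axes at that moment; what a row does not reach only later rows make up. A row lasts 1/12 s, in which the tool goes at most 41.7 mm and 7.16 degrees, less where a joint would pass 70% of its speed; a pose out of reach is approached as far as the arm can. A call with a gripper value outside its range is refused whole. The fingers move at their own pace and stop on an object; "force" is the grip in N (left out, the last holds). Time passes only in rows, so rows that repeat a pose let the fingers close, or fill a call up. It gives the time, the measured TCP pose, the force and the opening at its end, in the units of the state.
- bot.state(): the state, without advancing time (a new reading comes with each control period).
- bot.get_image(name): name is "scene" or "top" or "wrist"; returns a dict with "img" (420x560x3 uint8, red, green, blue), "mtx" (3x3 intrinsics, pixels), "T" (4x4, takes a point from camera to world coordinates); the wrist camera has in their place "mount" (4x4, takes a point from camera to tool coordinates, whose origin is the TCP and whose axes are the tool frame's). Camera axes: x right, y down, z forward; pixel columns grow to the right and rows downward; lengths in m; the calibration is good to about 2 mm. The wrist camera is an equidistant fisheye: a pixel r from the principal point sees the ray r / f radians off the axis. A picture is of the moment at which its call begins: read the wrist's pose just before it. There is no depth.
- bot.sign_off(): hands the job in, once; it reports no verdict.
The state is a dict: "clock": time; "joint_positions": joint angles; "qvel": joint speeds; "effort": joint torques, N m; "tool_pos": TCP position; "eef_rot": TCP orientation; "wrist_force": force on the tool from outside, world axes, zero at the start; "moment": the same for the moment, N m; "grip_width": finger opening in m.
Only numpy, scipy, OpenCV 4.12 (cv2) and the standard library are available. Lean on these libraries where they do the work, as an engineer would, in place of code of your own. Each camera call takes 0.05 s, during which the arm holds its last target.

TASK

Put the tray risers away: stack the two loose large grey L-shaped risers on the one that lies on the round black mat, leaving that one where it is. Each lies flat and in line on the one below but turned half round, so that the heels alternate from end to end, and its heel-less toe end lies on the lower plate close to the lower riser's heel, with a gap of no more than about 15 mm. Either may go first; the small L and the flat block are not risers.

Things in the scene. Friction and masses are not known exactly. Their poses are not given: they have to be found in the camera images.
- riser_base_mid (a point): First riser, loose, heel up on the round mat (160 mm wide, 3 mm thick). Grey plastic L, 0.2 kg: plate 110 x 50 x 20 mm, at one end a full-width heel 24 mm long, 19 mm above the plate. Point: plate centre, half-way up (10 mm above underside). x: along the plate, heel (-55 to -31 mm) to toe (+55); y: across; z: up. Next riser's centre belongs 24 to 39 mm (32 is a good aim) along this x, 20 mm higher.
- riser_a_mid (a point): Loose riser lying on the bench, heel up; same shape and size as the first (110 x 50 mm, plate 20 mm thick, heel 39 mm high in all; 0.13 to 0.27 kg). Take it across its 50 mm width. Point: plate centre, half-way up (10 mm above the underside), 55 mm from each end. x: along the plate from heel to toe; y: across; z: up. A riser on top of it sits as this one does on the first.
- riser_b_mid (a point): The other loose riser on the bench, heel up; same shape and size (110 x 50 mm, plate 20 mm thick, heel 39 mm high in all; 0.13 to 0.27 kg). Take it across its 50 mm width. Point: plate centre, half-way up (10 mm above the underside), 55 mm from each end. x: along the plate from heel to toe; y: across; z: up. A riser on top of it sits as this one does on the first.
There are look-alikes about, which are no part of the job. Leave any purple or turquoise look-alike of the part that bears riser_a_mid alone. Leave any yellow look-alike of the part that bears riser_b_mid alone.

How it is judged:
On the way:
1. one loose riser lies flat on the first, turned half round, toe close to the first one's heel (((x of riser_a_mid in the frame of riser_base_mid between 0.021 and 0.043 m and x of riser_base_mid in the frame of riser_a_mid between 0.021 and 0.043 m and y of riser_a_mid in the frame of riser_base_mid between -0.015 and 0.015 m and z of riser_a_mid in the frame of riser_base_mid between 0.016 and 0.024 m and angle between the x axis of riser_a_mid and the x axis of riser_base_mid, either way round below 0.2 rad and angle between riser_a_mid's own z axis and vertical below 0.08 rad) or (x of riser_b_mid in the frame of riser_base_mid between 0.021 and 0.043 m and x of riser_base_mid in the frame of riser_b_mid between 0.021 and 0.043 m and y of riser_b_mid in the frame of riser_base_mid between -0.015 and 0.015 m and z of riser_b_mid in the frame of riser_base_mid between 0.016 and 0.024 m and angle between the x axis of riser_b_mid and the x axis of riser_base_mid, either way round below 0.2 rad and angle between riser_b_mid's own z axis and vertical below 0.08 rad))), for 0.2 s.
At the end, for the whole second after the job is handed in: All three at rest; each upper riser lies flat (4.5 deg), 20 mm (+-4) above the one below, turned half round from it (+-11 deg), its centre 21 to 43 mm along the lower one's +x and within 15 mm sideways; the first riser within 30 mm of its start (((x of riser_a_mid in the frame of riser_base_mid between 0.021 and 0.043 m and x of riser_base_mid in the frame of riser_a_mid between 0.021 and 0.043 m and y of riser_a_mid in the frame of riser_base_mid between -0.015 and 0.015 m and z of riser_a_mid in the frame of riser_base_mid between 0.016 and 0.024 m and angle between the x axis of riser_a_mid and the x axis of riser_base_mid, either way round below 0.2 rad and angle between each of riser_a_mid, riser_b_mid's own z axis and vertical below 0.08 rad and x of riser_b_mid in the frame of riser_a_mid between 0.021 and 0.043 m and x of riser_a_mid in the frame of riser_b_mid between 0.021 and 0.043 m and y of riser_b_mid in the frame of riser_a_mid between -0.015 and 0.015 m and z of riser_b_mid in the frame of riser_a_mid between 0.016 and 0.024 m and angle between the x axis of riser_b_mid and the x axis of riser_a_mid, either way round below 0.2 rad) or (x of riser_b_mid in the frame of riser_base_mid between 0.021 and 0.043 m and x of riser_base_mid in the frame of riser_b_mid between 0.021 and 0.043 m and y of riser_b_mid in the frame of riser_base_mid between -0.015 and 0.015 m and z of riser_b_mid in the frame of riser_base_mid between 0.016 and 0.024 m and angle between the x axis of riser_b_mid and the x axis of riser_base_mid, either way round below 0.2 rad and angle between each of riser_b_mid, riser_a_mid's own z axis and vertical below 0.08 rad and x of riser_a_mid in the frame of riser_b_mid between 0.021 and 0.043 m and x of riser_b_mid in the frame of riser_a_mid between 0.021 and 0.043 m and y of riser_a_mid in the frame of riser_b_mid between -0.015 and 0.015 m and z of riser_a_mid in the frame of riser_b_mid between 0.016 and 0.024 m and angle between the x axis of riser_a_mid and the x axis of riser_b_mid, either way round below 0.2 rad)) and distance of riser_base_mid from where it was at the start of the episode below 0.03 m and linear speed of each of riser_a, riser_b, riser_base below 0.02 m/s and angular speed of each of riser_a, riser_b, riser_base below 0.2 rad/s); the robot touches nothing.
It fails at once if the first riser is pushed more than 30 mm from where it lay (distance of riser_base_mid from where it was at the start of the episode above 0.03 m).
It also fails if it takes over 51 s, if anything falls off the work surface, if the arm or the gripper's body presses on something with over 40 N, if the wrist force passes 120 N, or if a joint passes its speed limit or range.

## Working session

There is one attempt and no reset: what is moved stays moved. The work goes in short steps, Python scripts to look and compute and a tool call to move; the robot and the scene stay as the last step left them, time stands still between calls to the robot, and variables do not carry over. Pictures are saved under pics/ and viewed, and the job is handed in when it is done.

Besides the shell and the picture viewer there is one more tool, called after ">>>" as name(argument=value, ...) on one line, values as JSON. arm_command: Moves the arm, as the interface text tells. Its arguments: {"type":"object","properties":{"angular":{"type":"array","items":{"type":"array","items":{"type":"number"}}},"xyz":{"type":"array","items":{"type":"array","items":{"type":"number"}}},"claw":{"type":"array","items":{"type":"number"}},"force":{"type":"number"}},"required":["angular","xyz","claw"]}

```bash
mkdir -p pics; cat > h.py <<'E'
import numpy as np,cv2
from scipy.spatial.transform import Rotation as R
from cell import bot
def save(n,img): cv2.imwrite(f'pics/{n}.png',img[...,::-1])
def ray(d,px,z):
    K=d['mtx'];T=d['T']
    v=np.linalg.solve(K,np.array([px[0],px[1],1.]));v=T[:3,:3]@v;o=T[:3,3]
    return o+v*(z-o[2])/v[2]
def proj(d,P):
    T=np.linalg.inv(d['T']);c=T[:3,:3]@np.asarray(P)+T[:3,3];u=d['mtx']@c;return u[:2]/u[2]
E
python3 - <<'E'
from h import *
import pickle
s=bot.state();print({k:np.round(v,3) for k,v in s.items()},bot.grip_depth)
for n in('scene','top','wrist'):
    d=bot.get_image(n);save(n+'0',d['img']);pickle.dump(d,open(n+'0.pkl','wb'))
    print(n,d['mtx'].round(1).tolist(),np.round(d.get('T',d.get('mount')),3).tolist())
E
```

```text
{'clock': np.float64(0.0), 'joint_positions': array([ 1.039,  0.629,  0.038,  1.518, -0.027,  0.996, -0.02 ]), 'qvel': array([ 0.001,  0.001, -0.   , -0.001, -0.003,  0.   ,  0.001]), 'effort': array([ 1.0000e-03, -5.6340e+01,  1.2260e+00, -1.9345e+01,  1.1000e-02,
        1.0000e-02, -0.0000e+00]), 'tool_pos': array([ 0.292, -0.58 ,  0.23 ]), 'eef_rot': array([ 1.962,  0.467, -1.963]), 'wrist_force': array([ 0.188, -0.292, -0.361]), 'moment': array([ 0.002,  0.027, -0.022]), 'grip_width': np.float64(0.085)} 0.0187
scene [[517.0, 0.0, 278.9], [0.0, 517.0, 205.4], [0.0, 0.0, 1.0]] [[0.012, 0.753, -0.658, 1.298], [1.0, -0.006, 0.011, -0.07], [0.004, -0.658, -0.753, 0.889], [0.0, 0.0, 0.0, 1.0]]
top [[476.6, 0.0, 287.0], [0.0, 476.6, 200.2], [0.0, 0.0, 1.0]] [[0.023, -0.982, 0.186, 0.383], [-1.0, -0.024, -0.005, -0.073], [0.009, -0.186, -0.982, 1.075], [0.0, 0.0, 0.0, 1.0]]
wrist [[325.2, 0.0, 278.5], [0.0, 325.2, 210.6], [0.0, 0.0, 1.0]] [[0.001, -0.306, 0.952, -0.142], [1.0, 0.002, -0.0, 0.0], [-0.001, 0.952, 0.306, -0.078], [0.0, 0.0, 0.0, 1.0]]
```

View pics/scene0.png

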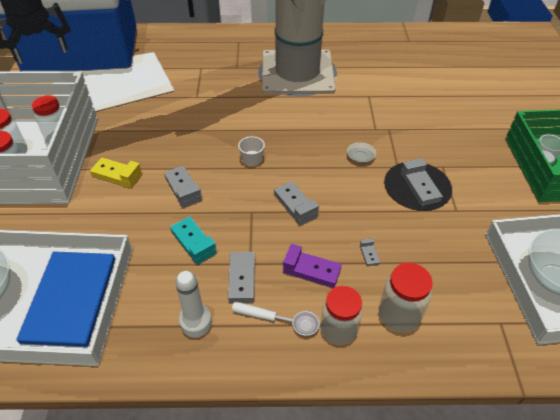

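View pics/top0.png

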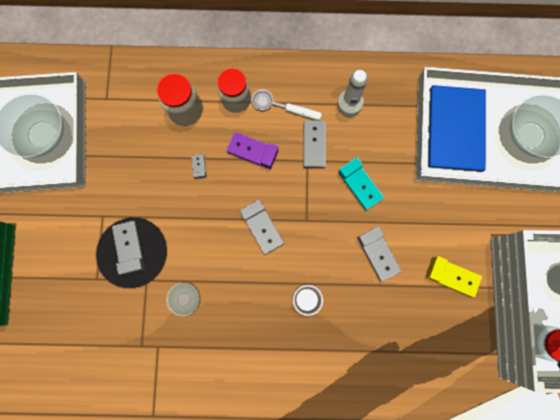

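View pics/wrist0.png

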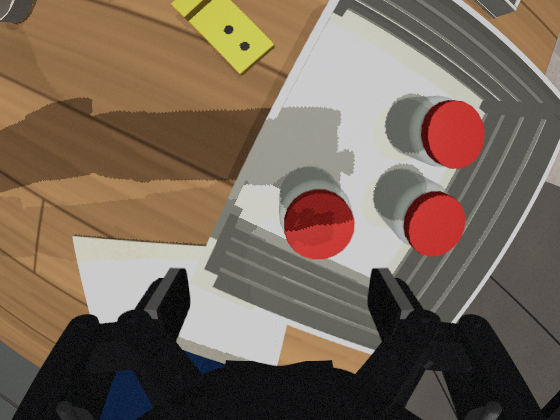

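Grey candidates in the top view are at (262,227), (380,254) and (315,143), with a small L at (199,166). I'll enlarge them to see which one has no heel.

```bash
python3 - <<'E'
from h import *
import pickle
d=pickle.load(open('top0.pkl','rb'));s=pickle.load(open('scene0.pkl','rb'))
c=lambda im,x,y:cv2.resize(im[y-40:y+40,x-40:x+40],(260,260),interpolation=cv2.INTER_CUBIC)
t=np.hstack([c(d['img'],*p) for p in((262,227),(380,254),(315,143))])
b=np.hstack([c(s['img'],*p) for p in((297,202),(183,186),(241,277))])
save('crop0',np.vstack([t,b]))
save('crop1',np.hstack([cv2.resize(d['img'][200:300,80:180],(380,380),interpolation=cv2.INTER_CUBIC),cv2.resize(s['img'][135:235,370:470],(380,380),interpolation=cv2.INTER_CUBIC)]))
E
```

```text
(no output)
```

View pics/crop0.png

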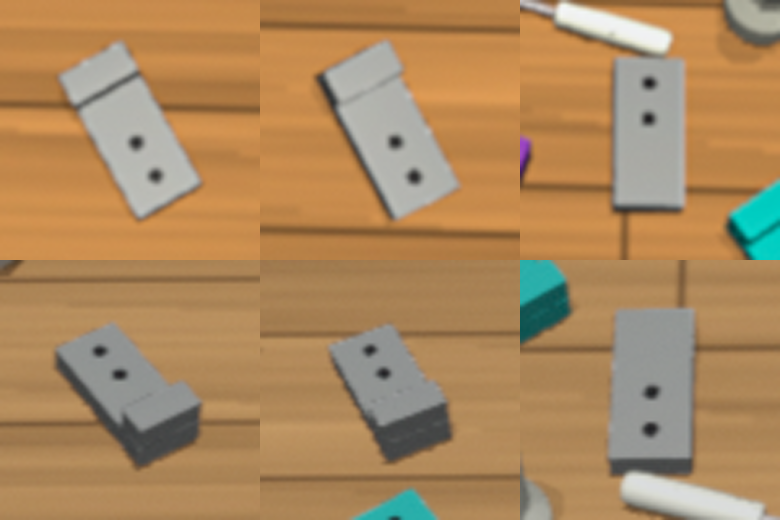

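View pics/crop1.png

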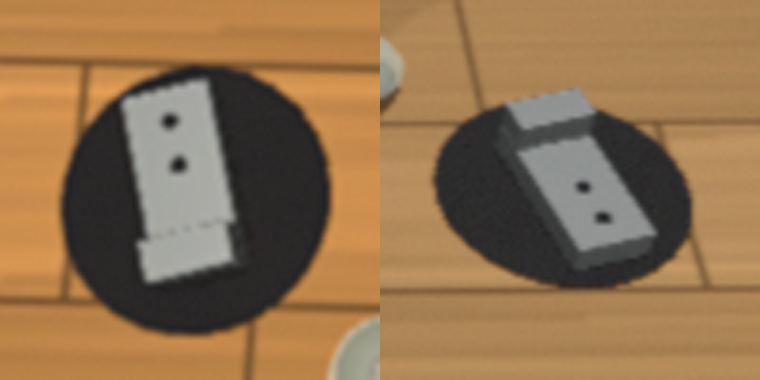

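Two of them have a heel, at (262,227) and (380,254), so these are the loose risers. The one at (315,143) has no heel and is the flat block. On the mat, the first riser's heel is at about (128,268), on the robot's side. Next I'll measure the hole dots and toe corners.

```bash
cat > meas.py <<'E'
from h import *
def dots(d,c,r=26):
    g=cv2.cvtColor(d['img'],cv2.COLOR_RGB2GRAY).astype(np.float32)
    x0,y0=int(c[0])-r,int(c[1])-r
    S=6;p=cv2.resize(g[y0:y0+2*r,x0:x0+2*r],None,fx=S,fy=S,interpolation=cv2.INTER_CUBIC)
    bh=cv2.morphologyEx(p,cv2.MORPH_BLACKHAT,cv2.getStructuringElement(cv2.MORPH_ELLIPSE,(8*S|1,8*S|1)))
    n,l,st,ce=cv2.connectedComponentsWithStats((bh>45).astype(np.uint8))
    out=[]
    for i in range(1,n):
        w,h,a=st[i,2:5]
        if 1.5*S<w<8*S and 1.5*S<h<8*S and a>0.5*w*h: out.append((np.array([x0,y0])+(ce[i]+.5)/S-.5))
    return out
E
python3 - <<'E'
from meas import *
import pickle
for n,cs in(('top',dict(A=(268,238),B=(386,263),base=(125,240))),('scene',dict(A=(290,193),B=(180,180),base=(425,188)))):
    d=pickle.load(open(n+'0.pkl','rb'))
    for k,c in cs.items():
        z=.023 if k=='base' else .02
        for q in dots(d,c): print(n,k,q.round(1),ray(d,q,z).round(4))
    g=cv2.cvtColor(d['img'],cv2.COLOR_RGB2HSV)
    m=((g[...,1]<45)&(g[...,2]>(140 if n=='top' else 118))).astype(np.uint8)
    m=cv2.morphologyEx(m,cv2.MORPH_CLOSE,np.ones((5,5)))
    for k,c in cs.items():
        nn,l=cv2.connectedComponents(m);mm=(l==l[int(c[1]),int(c[0])]).astype(np.uint8)
        ct=max(cv2.findContours(mm,0,1)[0],key=cv2.contourArea)
        z=.023 if k=='base' else .02
        ap=cv2.approxPolyDP(ct,2.0,True)[:,0]
        print(n,k,cv2.contourArea(ct),[(p.tolist(),ray(d,p,z)[:2].round(3).tolist(),ray(d,p,z+.019)[:2].round(3).tolist()) for p in ap])
E
```

```text
top A [263.5 230.5] [ 0.5132 -0.027   0.02  ]
top A [269.4 240.6] [ 0.4908 -0.0408  0.02  ]
top B [381.2 257.2] [ 0.4599 -0.2886  0.02  ]
top B [387. 268.] [ 0.4367 -0.301   0.02  ]
top base [124.2 231.4] [0.5034 0.2807 0.023 ]
top base [126.5 242.9] [0.478  0.2734 0.023 ]
top A 1045.0 [([258, 200], [0.582, -0.012], [0.578, -0.014]), ([241, 212], [0.554, 0.025], [0.55, 0.023]), ([263, 252], [0.465, -0.027], [0.464, -0.028]), ([266, 253], [0.463, -0.034], [0.462, -0.035]), ([282, 241], [0.491, -0.069], [0.489, -0.069])]
top B 1028.0 [([377, 227], [0.527, -0.28], [0.524, -0.276]), ([360, 237], [0.504, -0.242], [0.501, -0.239]), ([383, 280], [0.41, -0.292], [0.41, -0.288]), ([400, 270], [0.433, -0.329], [0.432, -0.325])]
top base 980.0 [([133, 222], [0.525, 0.263], [0.522, 0.257]), ([113, 226], [0.515, 0.307], [0.512, 0.3]), ([119, 256], [0.449, 0.287], [0.448, 0.281]), ([119, 273], [0.412, 0.284], [0.412, 0.278]), ([140, 267], [0.426, 0.24], [0.425, 0.234])]
scene A [287.3 189.6] [ 0.4904 -0.0386  0.02  ]
scene A [293.4 196.8] [ 0.5127 -0.0253  0.02  ]
scene B [176.4 173.3] [ 0.4358 -0
[... 256 characters left out ...]
06, -0.067]), ([293, 211], [0.555, -0.027], [0.571, -0.028]), ([302, 213], [0.561, -0.008], [0.577, -0.009]), ([318, 205], [0.538, 0.029], [0.555, 0.027]), ([313, 200], [0.523, 0.019], [0.54, 0.017]), ([308, 200], [0.523, 0.007], [0.54, 0.006]), ([292, 182], [0.466, -0.027], [0.485, -0.028])]
scene B 563.5 [([183, 166], [0.412, -0.286], [0.431, -0.281]), ([165, 172], [0.431, -0.326], [0.45, -0.321]), ([179, 196], [0.508, -0.285], [0.526, -0.28]), ([199, 189], [0.487, -0.241], [0.505, -0.237])]
scene base 527.0 [([407, 175], [0.449, 0.244], [0.467, 0.237]), ([423, 200], [0.528, 0.266], [0.544, 0.258]), ([441, 196], [0.516, 0.309], [0.533, 0.301]), ([425, 171], [0.436, 0.289], [0.455, 0.281])]
```

Both views agree to within about 3 mm. The dot spacing is 26 mm, and the plate outlines come within a few mm of 110 x 50, as expected from half-pixel edges. Both loose risers already have their heels away from the robot, so each needs only about 12–15° of turn. I'll take A first.

```bash
cat > plan.py <<'E'
from h import *
import sys
def plan(p,jaw):
    "jaw: world angle (deg) of tool y; tool x down"
    s=bot.state();R0=R.from_rotvec(s['eef_rot']).as_matrix();p0=np.array(s['tool_pos'])
    best=None
    for a in(jaw,jaw+180):
        y=np.array([np.cos(np.radians(a)),np.sin(np.radians(a)),0]);x=np.array([0,0,-1.]);Rt=np.c_[x,y,np.cross(x,y)]
        w=R.from_matrix(R0.T@Rt).as_rotvec(degrees=True)
        if best is None or np.linalg.norm(w)<np.linalg.norm(best): best=w
    print('t',round(float(s['clock']),2),'pos',p0.round(4),'yaw',np.degrees(np.arctan2(R0[1,1],R0[0,1])).round(1),'tilt',np.degrees(np.arccos(-R0[2,0])).round(2),'grip',round(float(s['grip_width']),4),'F',np.round(s['wrist_force'],1))
    print('shift mm',(R0.T@(np.array(p)-p0)*1e3).round(1),'rot deg',best.round(2))
if __name__=='__main__':
    v=list(map(float,sys.argv[1:]));plan(v[:3],v[3])
E
python3 plan.py .5267 -.018 .12 121.1
```

```text
t 0.15 pos [ 0.2918 -0.5803  0.2306] yaw -63.3 tilt 0.08 grip 0.0854 F [ 1.1 -0.8  0.6]
shift mm [ 111.2 -396.7 -462.5] rot deg [-4.41 -0.    0.08]
```

>>> arm_command(angular=[[0,0,0],[0,0,0],[-1,0,0],[-1,0,0],[-2,0,0],[-2,0,0],[-3,0,0],[-4,0,0],[-4,0,0],[-4,0,0]], xyz=[[0,-15,-18],[0,-38,-44],[0,-61,-71],[0,-84,-98],[0,-107,-125],[0,-130,-152],[0,-153,-178],[0,-176,-205],[0,-199,-232],[0,-220,-257]], claw=[85,85,85,85,85,85,85,85,85,85])

```text
clock: 0.98
tool_pos: [0.423, -0.2662, 0.2309]
eef_rot: [1.919, 0.529, -1.92]
wrist_force: [0.2, 0.7, -0.7]
grip_width: 0.0851
```

```bash
python3 plan.py .5267 -.018 .12 121.1
```

```text
t 0.98 pos [ 0.423  -0.2662  0.2309] yaw -59.3 tilt 0.11 grip 0.0851 F [ 0.2  0.7 -0.7]
shift mm [ 111.2 -160.1 -215.9] rot deg [-0.37 -0.02  0.11]
```

>>> arm_command(angular=[[0,0,0],[0,0,0],[0,0,0],[0,0,0],[0,0,0],[0,0,0],[0,0,0],[0,0,0],[0,0,0],[0,0,0]], xyz=[[10,-20,-27],[25,-40,-54],[40,-60,-81],[55,-80,-108],[70,-100,-135],[85,-120,-162],[98,-140,-189],[108,-155,-209],[111,-160,-216],[111,-160,-216]], claw=[85,85,85,85,85,85,85,85,85,85])

```text
clock: 1.82
tool_pos: [0.527, -0.0151, 0.1192]
eef_rot: [1.916, 0.535, -1.919]
wrist_force: [-0.3, -0.7, 0.8]
grip_width: 0.0849
```

```bash
python3 plan.py .5267 -.018 .003 121.1; python3 -c "
from h import *
save('w1',bot.get_image('wrist')['img'])"
```

```text
t 1.82 pos [ 0.527  -0.0151  0.1192] yaw -59.0 tilt 0.21 grip 0.0849 F [-0.3 -0.7  0.8]
shift mm [116.2   2.8   1.7] rot deg [-0.1   0.01  0.21]
```

View pics/w1.png

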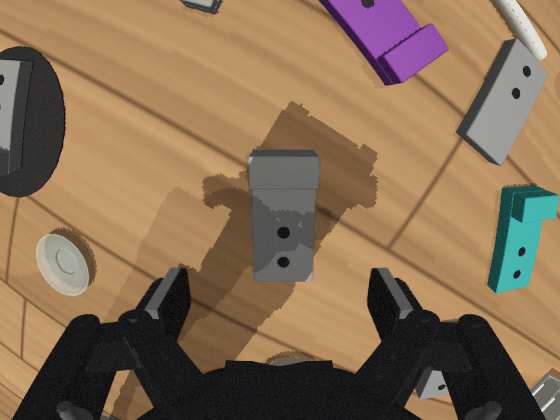

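The riser is lined up between the fingers: its dots are at (283,232) and (283,262) and the finger centre column is about 279. I'll go down with the claw at 66 mm.

>>> arm_command(angular=[[0,0,0],[0,0,0],[0,0,0],[0,0,0],[0,0,0],[0,0,0],[0,0,0],[0,0,0],[0,0,0],[0,0,0]], xyz=[[8,3,2],[22,3,2],[38,3,2],[54,3,2],[70,3,2],[85,3,2],[97,3,2],[107,3,2],[112,3,2],[114,3,2]], claw=[85,80,75,70,70,70,70,70,70,70])

```text
clock: 2.7
tool_pos: [0.5257, -0.022, 0.0052]
eef_rot: [1.917, 0.53, -1.922]
wrist_force: [-0.4, -0.0, 0.4]
grip_width: 0.07
```

```bash
python3 plan.py .5267 -.018 .003 121.1
```

```text
t 2.7 pos [ 0.5257 -0.022   0.0052] yaw -59.2 tilt 0.18 grip 0.07 F [-0.4 -0.   0.4]
shift mm [ 2.2 -2.9 -3. ] rot deg [-0.34  0.11  0.14]
```

>>> arm_command(angular=[[0,0,0],[0,0,0],[0,0,0],[0,0,0],[0,0,0],[0,0,0],[0,0,0],[0,0,0],[0,0,0],[0,0,0]], xyz=[[1,-2,-2],[2,-3,-3],[2,-3,-3],[2,-3,-3],[2,-3,-3],[2,-3,-3],[2,-3,-3],[2,-3,-3],[2,-3,-3],[2,-3,-3]], claw=[70,70,65,58,50,40,40,40,40,40], force=50)

```text
clock: 3.53
tool_pos: [0.5272, -0.018, 0.004]
eef_rot: [1.918, 0.53, -1.92]
wrist_force: [-0.5, 0.2, 7.1]
grip_width: 0.0486
```

```bash
python3 plan.py .5267 -.018 .14 121.1;python3 -c "
from h import *
save('w2',bot.get_image('wrist')['img'])"
```

```text
t 3.53 pos [ 0.5272 -0.018   0.004 ] yaw -59.2 tilt 0.11 grip 0.0486 F [-0.5  0.2  7.1]
shift mm [-136.    -0.4    0.6] rot deg [-0.32  0.05  0.1 ]
```

View pics/w2.png

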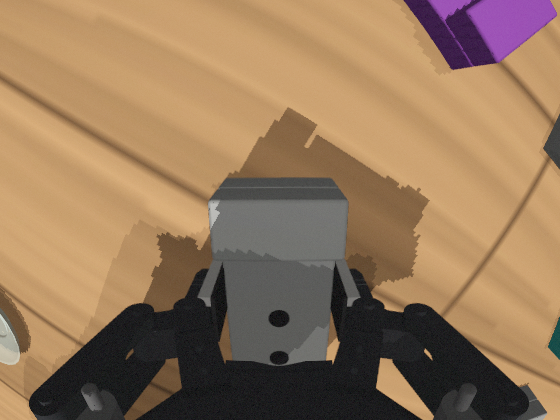

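The riser is gripped across the plate with the heel ahead of the pads, at about (279,230), and the opening is 48.6 mm. I'll lift it and work out the dots' place in the tool frame.

```bash
cat >> h.py <<'E'
def wray(px,mtx):
    v=np.array([(px[0]-mtx[0,2])/mtx[0,0],(px[1]-mtx[1,2])/mtx[1,1]]);th=np.linalg.norm(v)
    return np.r_[np.sin(th)*v/th,np.cos(th)]
def wpt(px,d,depth):
    "point in tool frame at tool x = depth (m)"
    r=d['mount'][:3,:3]@wray(px,d['mtx']);o=d['mount'][:3,3];return o+r*(depth-o[0])/r[0]
E
python3 - <<'E'
from h import *
import pickle
d=pickle.load(open('wrist0.pkl','rb'))
for q in((278.5,318.5),(279,358)): print(wpt(q,d,.004-.02)*1e3)
for q in((209,201),(347,200)): print(wpt(q,d,.004-.039)*1e3)
E
```

```text
[-16.           0.4715192   16.53633855]
[-16.           0.77013859  43.0415535 ]
[-35.         -23.88498406 -47.0901395 ]
[-35.          24.27672237 -47.52863263]
```

>>> arm_command(angular=[[0,0,0],[0,0,0],[0,0,0],[0,0,0],[0,0,0],[0,0,0],[0,0,0],[0,0,0],[0,0,0],[0,0,0]], xyz=[[-4,0,0],[-12,0,0],[-24,0,0],[-38,0,0],[-54,0,0],[-70,0,0],[-86,0,0],[-102,0,0],[-116,0,0],[-126,0,0]], claw=[40,40,40,40,40,40,40,40,40,40])

```text
clock: 4.42
tool_pos: [0.5279, -0.0181, 0.1324]
eef_rot: [1.92, 0.529, -1.918]
wrist_force: [1.0, -0.5, -0.8]
grip_width: 0.0483
```

Tool-frame check: the heel end is at z = −47 mm and the dots at +16.5 and +43. The riser centre is therefore 7.5 mm from the TCP toward the toe, which confirms dot offsets of 9 and 35.5 mm.

```bash
python3 plan.py .507 .2828 .12 105.8;python3 -c "
from h import *
save('w3',bot.get_image('wrist')['img'])"
```

```text
t 4.42 pos [ 0.5279 -0.0181  0.1324] yaw -59.2 tilt 0.07 grip 0.0483 F [ 1.  -0.5 -0.8]
shift mm [  12.7 -269.2 -136. ] rot deg [14.97 -0.06  0.04]
```

View pics/w3.png

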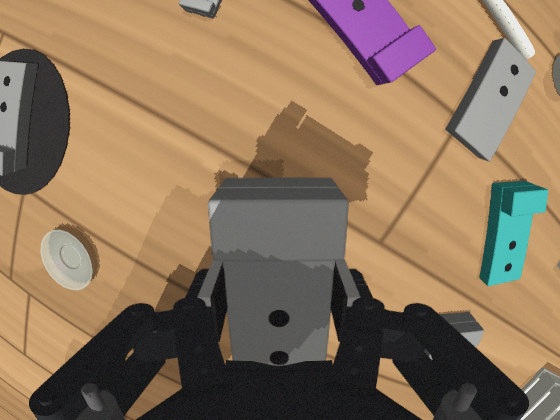

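The riser is held level and its dots at (279,318) and (279,358) haven't shifted. Now I'll carry it over.

>>> arm_command(angular=[[1,0,0],[2,0,0],[4,0,0],[6,0,0],[8,0,0],[10,0,0],[12,0,0],[14,0,0],[15,0,0],[15,0,0]], xyz=[[0,-10,-5],[2,-35,-18],[4,-70,-36],[6,-105,-53],[8,-140,-71],[10,-175,-88],[12,-210,-106],[13,-240,-121],[13,-260,-131],[13,-269,-136]], claw=[40,40,40,40,40,40,40,40,40,40])

```text
clock: 5.3
tool_pos: [0.5063, 0.2877, 0.1204]
eef_rot: [2.075, 0.296, -2.07]
wrist_force: [0.8, 0.2, -1.2]
grip_width: 0.0491
```

```bash
python3 plan.py .507 .2828 .045 105.8;python3 -c "
from h import *
save('w4',bot.get_image('wrist')['img'])"
```

```text
t 5.3 pos [0.5063 0.2877 0.1204] yaw -73.9 tilt 0.23 grip 0.0491 F [ 0.8  0.2 -1.2]
shift mm [75.4  5.1  1. ] rot deg [ 0.29 -0.17  0.15]
```

View pics/w4.png

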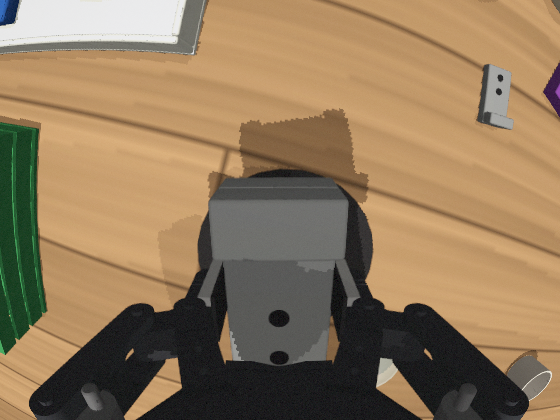

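>>> arm_command(angular=[[0,0,0],[0,0,0],[0,0,0],[0,0,0],[0,0,0],[0,0,0],[0,0,0],[0,0,0],[0,0,0],[0,0,0]], xyz=[[0,3,1],[8,5,1],[18,5,1],[28,5,1],[37,5,1],[44,5,1],[49,5,1],[53,5,1],[55,5,1],[55,5,1]], claw=[40,40,40,40,40,40,40,40,40,40])

```text
clock: 6.18
tool_pos: [0.5071, 0.283, 0.065]
eef_rot: [2.074, 0.297, -2.069]
wrist_force: [-0.1, -0.9, -1.7]
grip_width: 0.0483
```

```bash
python3 plan.py .507 .2828 .0275 105.8;python3 -c "
from h import *
d=bot.get_image('scene')
save('s5',cv2.resize(d['img'][100:260,340:540],(800,600)))"
```

```text
t 6.18 pos [0.5071 0.283  0.065 ] yaw -73.8 tilt 0.23 grip 0.0483 F [-0.1 -0.9 -1.7]
shift mm [37.5  0.3  0.3] rot deg [ 0.35 -0.17  0.16]
```

View pics/s5.png

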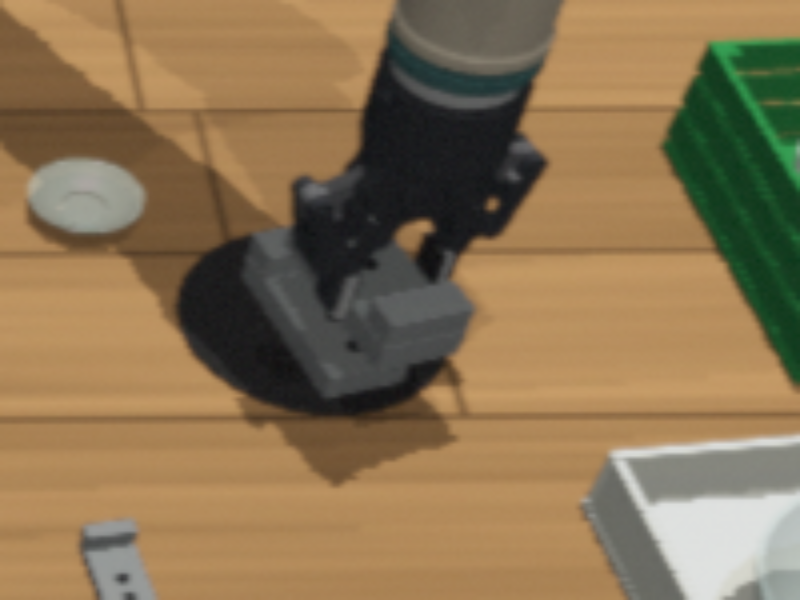

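The riser hangs in line above the first one with its heel on the far side. I'll lower it slowly.

>>> arm_command(angular=[[0,0,0],[0,0,0],[0,0,0],[0,0,0],[0,0,0],[0,0,0],[0,0,0],[0,0,0],[0,0,0],[0,0,0]], xyz=[[4,0,0],[10,0,0],[16,0,0],[22,0,0],[27,0,0],[31,0,0],[34,0,0],[36,0,0],[37,0,0],[37,0,0]], claw=[40,40,40,40,40,40,40,40,40,40])

```text
clock: 7.07
tool_pos: [0.5074, 0.2833, 0.0282]
eef_rot: [2.075, 0.297, -2.069]
wrist_force: [0.3, 0.5, -1.2]
grip_width: 0.0489
```

```bash
python3 plan.py .507 .2828 .0275 105.8;python3 -c "
from h import *
d=bot.get_image('scene')
save('s6',cv2.resize(d['img'][100:260,340:540],(800,600)))"
```

```text
t 7.07 pos [0.5074 0.2833 0.0282] yaw -73.9 tilt 0.25 grip 0.0489 F [ 0.3  0.5 -1.2]
shift mm [0.7 0.3 0.5] rot deg [ 0.35 -0.19  0.16]
```

View pics/s6.png

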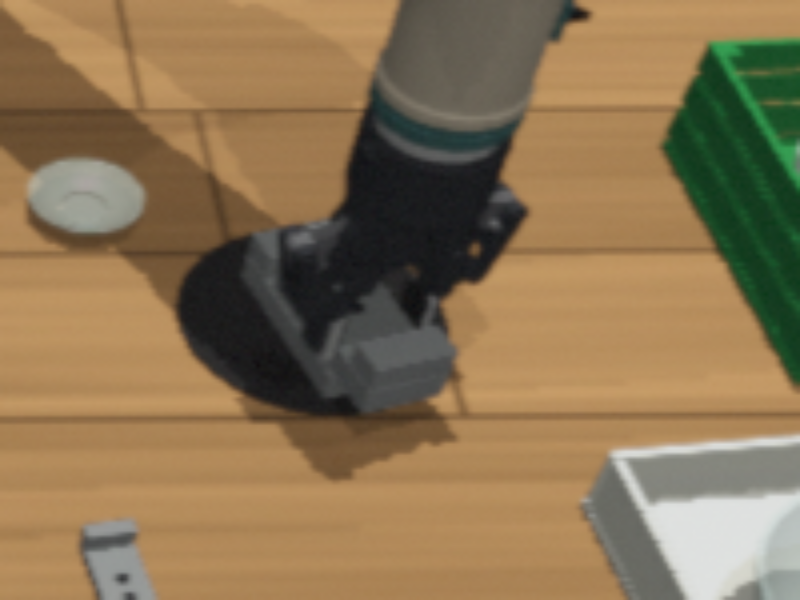

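Still about 1 mm clear. I'll go down until it touches, then open.

>>> arm_command(angular=[[0,0,0],[0,0,0],[0,0,0],[0,0,0],[0,0,0],[0,0,0],[0,0,0],[0,0,0],[0,0,0],[0,0,0]], xyz=[[0.5,0,0],[1,0,0],[1,0,0],[1.5,0,0],[1.5,0,0],[1.5,0,0],[1.5,0,0],[1.5,0,0],[1.5,0,0],[1.5,0,0]], claw=[40,40,40,40,40,40,40,40,40,40])

```text
clock: 7.95
tool_pos: [0.5077, 0.2834, 0.0271]
eef_rot: [2.076, 0.298, -2.068]
wrist_force: [0.3, -0.8, 1.3]
grip_width: 0.0487
```

Fz changed sign, from −1.2 to +1.3 N, so it has touched. Releasing.

>>> arm_command(angular=[[0,0,0],[0,0,0],[0,0,0],[0,0,0],[0,0,0],[0,0,0],[0,0,0],[0,0,0],[0,0,0],[0,0,0]], xyz=[[0,0,0],[0,0,0],[0,0,0],[0,0,0],[0,0,0],[0,0,0],[-10,0,0],[-30,0,0],[-60,0,0],[-95,0,0]], claw=[50,54,60,66,72,76,80,84,85,85])

```text
clock: 8.78
tool_pos: [0.5062, 0.2824, 0.1224]
eef_rot: [2.072, 0.296, -2.071]
wrist_force: [0.6, 0.7, -0.1]
grip_width: 0.085
```

>>> arm_command(angular=[[0,0,0],[0,0,0],[-1,0,0],[-3,0,0],[-5,0,0],[-7,0,0],[-9,0,0],[-11,0,0],[-12,0,0],[-12,0,0]], xyz=[[-30,0,0],[-40,20,5],[-50,50,15],[-50,85,27],[-50,120,38],[-50,155,49],[-50,190,60],[-50,225,70],[-50,260,80],[-50,290,90]], claw=[85,85,85,85,85,85,85,85,85,85])

```text
clock: 9.62
tool_pos: [0.5003, -0.0241, 0.1727]
eef_rot: [1.949, 0.489, -1.946]
wrist_force: [0.1, -0.3, -0.6]
grip_width: 0.0849
```

```bash
python3 - <<'E'
from meas import *
for n,z0 in(('top',0),('scene',0)):
    d=bot.get_image(n);save(n+'7',d['img'])
    c=proj(d,[.495,.28,.04])
    for q in dots(d,c,30): print(n,q.round(1),ray(d,q,.043).round(4),ray(d,q,.023).round(4))
    c=c.astype(int);save(n+'7c',cv2.resize(d['img'][c[1]-50:c[1]+50,c[0]-50:c[0]+50],(500,500),interpolation=cv2.INTER_CUBIC))
E
python3 plan.py .4737 -.28 .14 118.2
```

```text
top [106.9 230.1] [0.5031 0.3116 0.043 ] [0.5054 0.3191 0.023 ]
top [121.6 235.8] [0.4915 0.2788 0.043 ] [0.4936 0.2856 0.023 ]
top [124.2 247.6] [0.466  0.2711 0.043 ] [0.4676 0.2777 0.023 ]
scene [422.9 174. ] [0.4653 0.2735 0.043 ] [0.4456 0.2816 0.023 ]
scene [428.2 181.9] [0.4906 0.2805 0.043 ] [0.4715 0.2888 0.023 ]
scene [450.4 186.6] [0.5055 0.3278 0.043 ] [0.4868 0.3372 0.023 ]
scene [429.2 194.4] [0.5289 0.2751 0.043 ] [0.5107 0.2833 0.023 ]
scene [451.8 196.2] [0.5347 0.324  0.043 ] [0.5166 0.3333 0.023 ]
scene [425.7 208.1] [0.5689 0.2593 0.043 ] [0.5517 0.2671 0.023 ]
t 9.72 pos [ 0.4999 -0.0285  0.1727] yaw -62.4 tilt 0.09 grip 0.0849 F [-0.9 -0.8 -0.3]
shift mm [ 33.  210.8 139.6] rot deg [-0.64 -0.01 -0.09]
```

View pics/top7c.png

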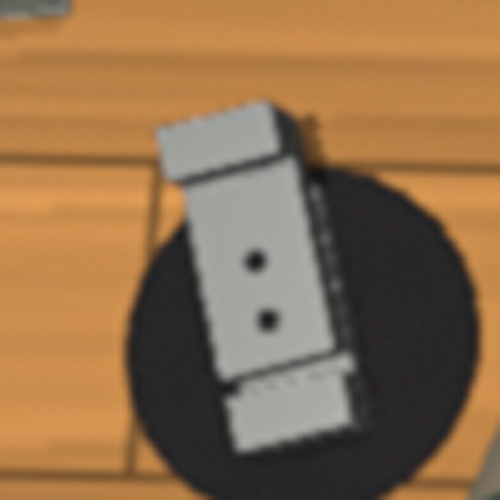

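View pics/scene7c.png

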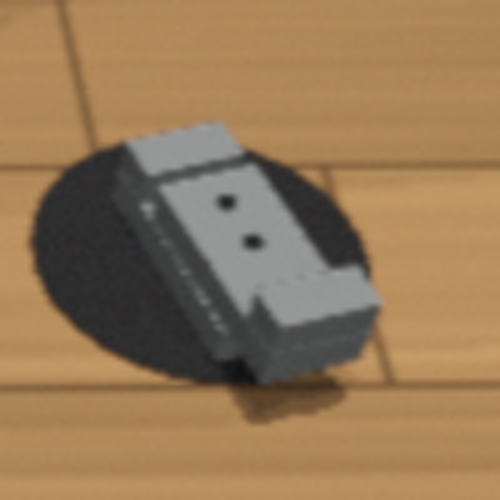

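Riser A lies flat on the base. Its measured centre is 32 mm along the base x with about 1 mm sideways error, and its angle is 196.2° against 195.8° wanted. In the crop its toe at (290,365) is close to the base heel. Now riser B.

>>> arm_command(angular=[[0,0,0],[0,0,0],[0,0,0],[-0.5,0,0],[-0.5,0,0],[-0.5,0,0],[-0.5,0,0],[-0.5,0,0],[-0.5,0,0],[-0.5,0,0]], xyz=[[2,20,13],[8,50,33],[14,80,53],[20,110,73],[25,140,93],[30,168,111],[33,190,126],[33,204,135],[33,211,140],[33,211,140]], claw=[85,85,85,85,85,85,85,85,85,85])

```text
clock: 10.55
tool_pos: [0.4731, -0.2822, 0.1404]
eef_rot: [1.949, 0.481, -1.948]
wrist_force: [-0.0, 0.3, 0.5]
grip_width: 0.0847
```

```bash
python3 plan.py .4741 -.2798 .004 118.2; python3 -c "
from h import *
save('w8',bot.get_image('wrist')['img'])"
```

```text
t 10.55 pos [ 0.4731 -0.2822  0.1404] yaw -62.1 tilt 0.17 grip 0.0847 F [-0.   0.3  0.5]
shift mm [136.4  -2.1  -2. ] rot deg [-0.31 -0.   -0.17]
```

View pics/w8.png

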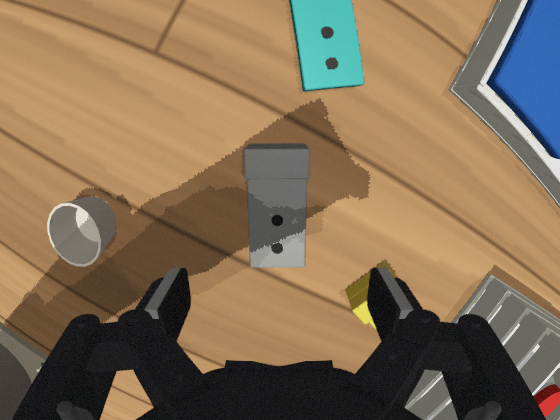

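The riser with heel at (276,162) and dots at (277,220) and (277,248) is centred and in line. The yellow piece at (365,310) is clear of the fingers by about 50 mm. Going down.

>>> arm_command(angular=[[0,0,0],[0,0,0],[0,0,0],[0,0,0],[0,0,0],[0,0,0],[0,0,0],[0,0,0],[0,0,0],[0,0,0]], xyz=[[8,-2,-2],[25,-2,-2],[45,-2,-2],[65,-2,-2],[85,-2,-2],[103,-2,-2],[118,-2,-2],[128,-2,-2],[133,-2,-2],[134,-2,-2]], claw=[85,80,75,70,70,70,70,70,70,70])

```text
clock: 11.43
tool_pos: [0.4745, -0.2759, 0.0055]
eef_rot: [1.947, 0.488, -1.947]
wrist_force: [-0.4, -0.1, 0.1]
grip_width: 0.0703
```

```bash
python3 plan.py .4741 -.2798 .004 118.2
```

```text
t 11.43 pos [ 0.4745 -0.2759  0.0055] yaw -61.9 tilt 0.01 grip 0.0703 F [-0.4 -0.1  0.1]
shift mm [1.5 3.2 2.2] rot deg [-0.08 -0.01  0.01]
```

>>> arm_command(angular=[[0,0,0],[0,0,0],[0,0,0],[0,0,0],[0,0,0],[0,0,0],[0,0,0],[0,0,0],[0,0,0],[0,0,0]], xyz=[[1,2,1],[1,3,2],[1,3,2],[1,3,2],[1,3,2],[1,3,2],[1,3,2],[1,3,2],[1,3,2],[1,3,2]], claw=[70,70,65,58,50,40,40,40,40,40], force=50)

```text
clock: 12.27
tool_pos: [0.4746, -0.28, 0.0054]
eef_rot: [1.948, 0.486, -1.946]
wrist_force: [-0.8, 0.2, 6.4]
grip_width: 0.0487
```

```bash
python3 plan.py .4741 -.2798 .16 118.2; python3 -c "
from h import *
save('w9',bot.get_image('wrist')['img'])"
```

```text
t 12.27 pos [ 0.4746 -0.28    0.0054] yaw -61.9 tilt 0.09 grip 0.0487 F [-0.8  0.2  6.4]
shift mm [-154.6   -0.2    0.2] rot deg [-0.1  -0.05 -0.07]
```

View pics/w9.png

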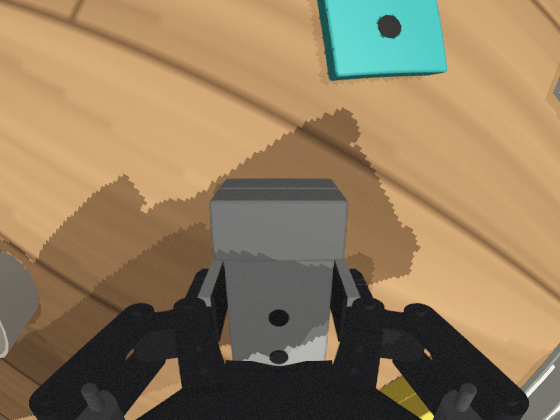

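The grip is the same as for riser A (dots at (278,318) and (278,357), heel edge at row 201). B must end up turned half round from A, with its heel over the base's heel, so it needs about 168° of turn. First I'll lift it and check the joint range.

>>> arm_command(angular=[[0,0,0],[0,0,0],[0,0,0],[0,0,0],[0,0,0],[0,0,0],[0,0,0],[0,0,0],[0,0,0],[0,0,0]], xyz=[[-4,0,0],[-12,0,0],[-28,0,0],[-48,0,0],[-68,0,0],[-88,0,0],[-108,0,0],[-126,0,0],[-140,0,0],[-150,0,0]], claw=[40,40,40,40,40,40,40,40,40,40])

```text
clock: 13.15
tool_pos: [0.4747, -0.28, 0.1575]
eef_rot: [1.949, 0.485, -1.944]
wrist_force: [0.2, -0.2, -2.1]
grip_width: 0.0485
```

```bash
python3 -c "
from h import *
print(bot.state()['joint_positions'].round(3))"; python3 plan.py .4618 .2712 .16 106.2
```

```text
[ 0.462  0.582  0.031  1.875 -0.027  0.681 -0.572]
t 13.15 pos [ 0.4747 -0.28    0.1575] yaw -61.9 tilt 0.2 grip 0.0485 F [ 0.2 -0.2 -2.1]
shift mm [  -3.4 -492.3 -248.3] rot deg [11.9  -0.13 -0.15]
```

Joint 1 will go to about −0.5 and joint 7 to about +1.4 rad for a world yaw of +168°, which is inside the ranges. That is −168° about tool x, and I'll carry it in three calls.

>>> arm_command(angular=[[-4,0,0],[-10,0,0],[-16,0,0],[-22,0,0],[-28,0,0],[-34,0,0],[-40,0,0],[-46,0,0],[-52,0,0],[-58,0,0]], xyz=[[0,-8,-4],[0,-24,-12],[0,-40,-20],[0,-58,-29],[0,-76,-38],[0,-94,-47],[0,-112,-56],[0,-130,-65],[0,-148,-74],[0,-164,-83]], claw=[40,40,40,40,40,40,40,40,40,40])

```text
clock: 13.98
tool_pos: [0.47, -0.0951, 0.1574]
eef_rot: [1.255, 1.176, -1.254]
wrist_force: [-0.8, 0.1, -2.3]
grip_width: 0.0486
```

```bash
python3 plan.py .4618 .2712 .16 106.2
```

```text
t 13.98 pos [ 0.47   -0.0951  0.1574] yaw -3.6 tilt 0.16 grip 0.0486 F [-0.8  0.1 -2.3]
shift mm [  -3.2  -31.1 -365.1] rot deg [ 7.021e+01 -1.000e-02 -1.700e-01]
```

>>> arm_command(angular=[[-6,0,0],[-12,0,0],[-18,0,0],[-24,0,0],[-30,0,0],[-36,0,0],[-42,0,0],[-48,0,0],[-54,0,0],[-60,0,0]], xyz=[[0,-2,-20],[0,-4,-40],[0,-5,-60],[0,-7,-80],[0,-9,-100],[0,-10,-120],[0,-12,-140],[0,-14,-160],[0,-15,-180],[0,-17,-200]], claw=[40,40,40,40,40,40,40,40,40,40])

```text
clock: 14.82
tool_pos: [0.4653, 0.1061, 0.1572]
eef_rot: [0.454, 1.52, -0.456]
wrist_force: [0.0, -0.0, -1.8]
grip_width: 0.0486
```

```bash
python3 plan.py .4618 .2712 .14 106.2
```

```text
t 14.82 pos [0.4653 0.1061 0.1572] yaw 56.7 tilt 0.18 grip 0.0486 F [ 0.  -0.  -1.8]
shift mm [ 16.8 136.1 -93.6] rot deg [-49.51   0.15   0.11]
```

>>> arm_command(angular=[[-6,0,0],[-12,0,0],[-18,0,0],[-24,0,0],[-30,0,0],[-36,0,0],[-42,0,0],[-47,0,0],[-49.5,0,0],[-49.5,0,0]], xyz=[[0,18,-12],[2,36,-25],[4,54,-37],[6,72,-50],[8,90,-62],[10,106,-73],[13,120,-83],[15,131,-90],[17,136,-94],[17,136,-94]], claw=[40,40,40,40,40,40,40,40,40,40])

```text
clock: 15.65
tool_pos: [0.4608, 0.2725, 0.1395]
eef_rot: [-0.225, 1.558, 0.222]
wrist_force: [-0.9, -0.7, -2.0]
grip_width: 0.0488
```

```bash
python3 plan.py .4618 .2712 .1 106.2;python3 -c "
from h import *
save('w10',bot.get_image('wrist')['img'])"
```

```text
t 15.65 pos [0.4608 0.2725 0.1395] yaw 106.3 tilt 0.12 grip 0.0488 F [-0.9 -0.7 -2. ]
shift mm [39.5 -1.5  0.5] rot deg [0.12 0.05 0.11]
```

View pics/w10.png

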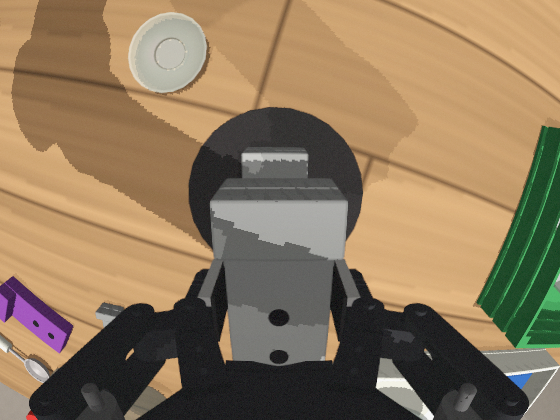

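B now points the right way, with the base heel visible just beyond B's heel at (275,163). Descending.

>>> arm_command(angular=[[0,0,0],[0,0,0],[0,0,0],[0,0,0],[0,0,0],[0,0,0],[0,0,0],[0,0,0],[0,0,0],[0,0,0]], xyz=[[2,-1,0.5],[6,-1.5,0.5],[12,-1.5,0.5],[18,-1.5,0.5],[24,-1.5,0.5],[30,-1.5,0.5],[35,-1.5,0.5],[38,-1.5,0.5],[39,-1.5,0.5],[39,-1.5,0.5]], claw=[40,40,40,40,40,40,40,40,40,40])

```text
clock: 16.53
tool_pos: [0.4618, 0.2696, 0.1002]
eef_rot: [-0.224, 1.559, 0.218]
wrist_force: [0.1, 0.2, -1.6]
grip_width: 0.0482
```

```bash
python3 plan.py .4618 .2712 .068 106.2;python3 -c "
from h import *
d=bot.get_image('scene')
save('s11',cv2.resize(d['img'][100:260,340:540],(800,600)))"
```

```text
t 16.53 pos [0.4618 0.2696 0.1002] yaw 106.1 tilt 0.2 grip 0.0482 F [ 0.1  0.2 -1.6]
shift mm [32.2  1.7  0.4] rot deg [-0.05 -0.    0.2 ]
```

View pics/s11.png

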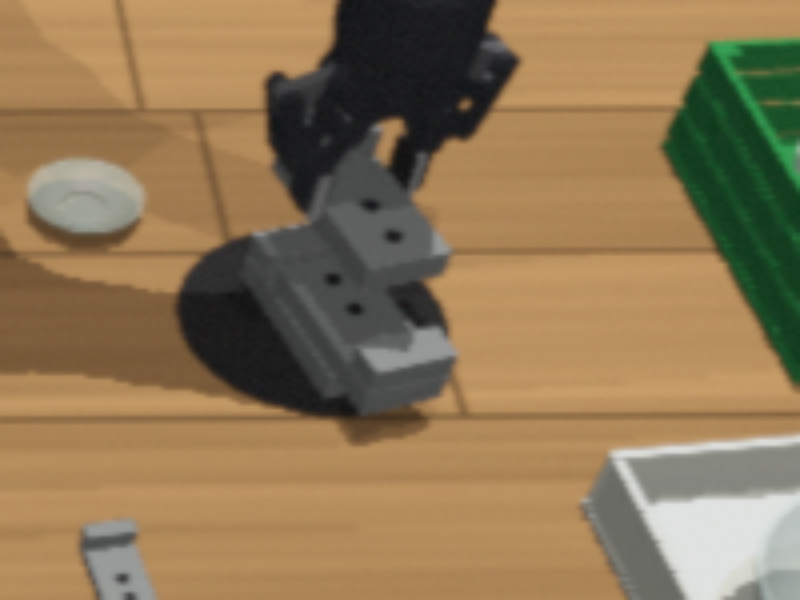

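B hangs above A with its toe toward A's heel, in line. I'll lower it to just above contact.

>>> arm_command(angular=[[0,0,0],[0,0,0],[0,0,0],[0,0,0],[0,0,0],[0,0,0],[0,0,0],[0,0,0],[0,0,0],[0,0,0]], xyz=[[3,1,0],[8,1.5,0],[13,1.5,0],[18,1.5,0],[22,1.5,0],[25,1.5,0],[28,1.5,0],[30,1.5,0],[30,1.5,0],[30,1.5,0]], claw=[40,40,40,40,40,40,40,40,40,40])

```text
clock: 17.42
tool_pos: [0.4616, 0.2711, 0.0704]
eef_rot: [-0.224, 1.559, 0.219]
wrist_force: [-0.5, 0.6, -0.4]
grip_width: 0.0487
```

```bash
python3 plan.py .4618 .2712 .068 106.2;python3 -c "
from h import *
d=bot.get_image('scene')
save('s12',cv2.resize(d['img'][120:240,360:520],(800,600),interpolation=cv2.INTER_CUBIC))"
```

```text
t 17.42 pos [0.4616 0.2711 0.0704] yaw 106.1 tilt 0.19 grip 0.0487 F [-0.5  0.6 -0.4]
shift mm [2.4 0.  0.2] rot deg [-0.05  0.02  0.19]
```

View pics/s12.png

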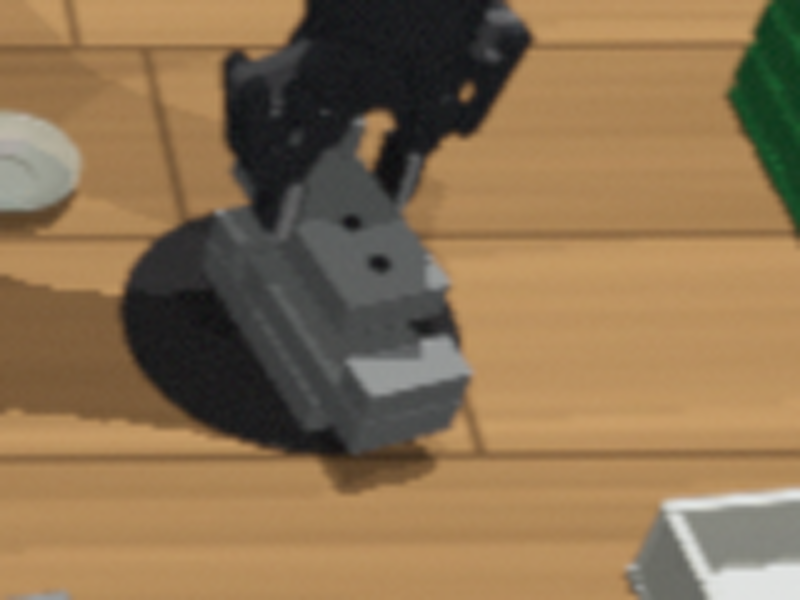

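The gap to A's heel looks wide in the picture, so I'll measure it before touching down.

```bash
python3 - <<'E'
from meas import *
d=bot.get_image('scene')
q=lambda x,y:(360+(x+.5)/5-.5,120+(y+.5)/5-.5)
u=np.array([.962,.273]);b=np.array([.469,.2721])
for n,p,z in(('Bin',q(351,221),.0855),('Bout',q(378,263),.0855),('Btoe L',q(345,308),.0855),('Btoe R',q(440,290),.0855),('Aheel L',q(343,358),.082),('Aheel farL',q(355,398),.082),('Aheel farR',q(470,374),.082)):
    r=ray(d,p,z);print(n,r[:2].round(4),'base x',((r[:2]-b)@u*1e3).round(1),'y',((r[:2]-b)@[-u[1],u[0]]*1e3).round(1))
E
```

```text
Bin [0.4755 0.2778] base x 7.8 y 3.7
Bout [0.5018 0.2843] base x 34.9 y 2.8
Btoe L [0.529  0.2643] base x 55.6 y -23.9
Btoe R [0.5185 0.3078] base x 57.4 y 20.8
Aheel L [0.555  0.2589] base x 79.2 y -36.2
Aheel farL [0.5779 0.2594] base x 101.3 y -42.0
Aheel farR [0.5647 0.3109] base x 102.6 y 11.2
```

```bash
python3 - <<'E'
from h import *
a=cv2.imread('pics/scene7.png')[...,::-1]
d=bot.get_image('scene');b=d['img']
f=lambda i:cv2.resize(i[150:230,390:470],(400,400),interpolation=cv2.INTER_CUBIC)
save('cmp',np.hstack([f(a),f(b)]))
u=np.array([.962,.273]);n=np.array([-.273,.962]);c=np.array([.469,.2721])
for x,y in((87,-25),(87,25),(63,-25),(63,25)):
    p=proj(d,[*(c+u*x/1e3+n*y/1e3),.082]);print((x,y),p.round(1),((p-[390,150]+.5)*5-.5).round())
E
```

```text
(87, -25) [434.7 192.7] [225. 216.]
(87, 25) [455.7 187.9] [331. 191.]
(63, -25) [429.4 184.8] [199. 176.]
(63, 25) [450.2 180.1] [303. 153.]
```

View pics/cmp.png

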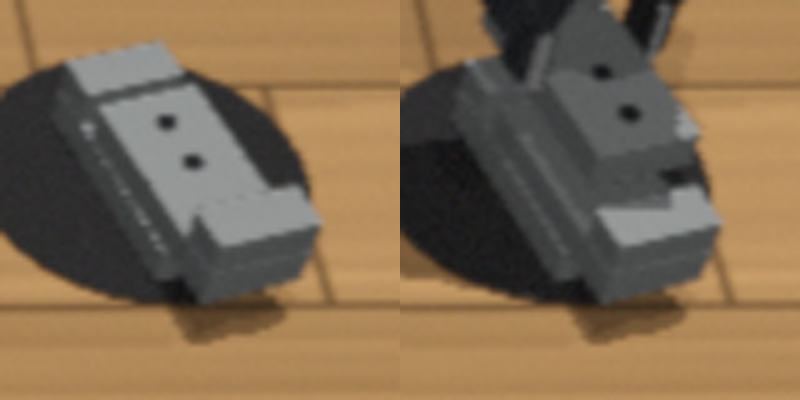

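That was my slip on heights. A's heel top is at 0.062 m, not 0.082, so B still has about 22 mm to go. A hasn't moved, and B is at base x ≈ −1 mm with about 2 mm sideways error. Lowering further.

>>> arm_command(angular=[[0,0,0],[0,0,0],[0,0,0],[0,0,0],[0,0,0],[0,0,0],[0,0,0],[0,0,0],[0,0,0],[0,0,0]], xyz=[[2,0,0],[5,0,0],[8,0,0],[11,0,0],[14,0,0],[17,0,0],[19,0,0],[20,0,0],[20,0,0],[20,0,0]], claw=[40,40,40,40,40,40,40,40,40,40])

```text
clock: 18.4
tool_pos: [0.4617, 0.2712, 0.0506]
eef_rot: [-0.224, 1.558, 0.219]
wrist_force: [0.3, -0.1, -1.9]
grip_width: 0.0486
```

```bash
python3 plan.py .4618 .2712 .048 106.2;python3 - <<'E'
from h import *
d=bot.get_image('scene')
save('s13',cv2.resize(d['img'][120:240,360:520],(800,600),interpolation=cv2.INTER_CUBIC))
u=np.array([.962,.273]);n=np.array([-.273,.962]);c=np.array([.469,.2721])
for x,y in((87,-25),(87,25),(63,-25),(63,25)):
    p=proj(d,[*(c+u*x/1e3+n*y/1e3),.062]);print((x,y),((p-[360,120]+.5)*5-.5).round())
E
```

```text
t 18.4 pos [0.4617 0.2712 0.0506] yaw 106.1 tilt 0.19 grip 0.0486 F [ 0.3 -0.1 -1.9]
shift mm [ 2.6 -0.   0.1] rot deg [-0.05  0.04  0.18]
(87, -25) [365. 397.]
(87, 25) [469. 373.]
(63, -25) [339. 358.]
(63, 25) [441. 334.]
```

View pics/s13.png

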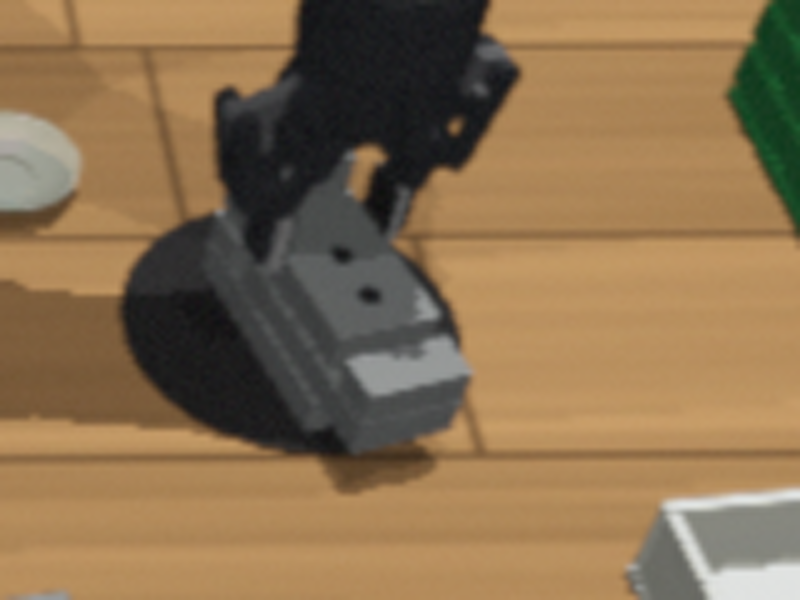

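The predicted A heel corners, (365,397) and (469,373), now match the picture. B's toe at (390,335) sits just short of the heel. I'll ease down to contact.

>>> arm_command(angular=[[0,0,0],[0,0,0],[0,0,0],[0,0,0],[0,0,0],[0,0,0],[0,0,0],[0,0,0],[0,0,0],[0,0,0]], xyz=[[0.5,0,0],[1,0,0],[1.5,0,0],[2,0,0],[2,0,0],[2.5,0,0],[2.5,0,0],[2.5,0,0],[2.5,0,0],[2.5,0,0]], claw=[40,40,40,40,40,40,40,40,40,40])

```text
clock: 19.28
tool_pos: [0.4618, 0.2712, 0.0485]
eef_rot: [-0.224, 1.558, 0.219]
wrist_force: [-1.1, -1.4, 5.7]
grip_width: 0.0487
```

Fz is now +5.7 N, so it has touched. Release and retreat straight up.

>>> arm_command(angular=[[0,0,0],[0,0,0],[0,0,0],[0,0,0],[0,0,0],[0,0,0],[0,0,0],[0,0,0],[0,0,0],[0,0,0]], xyz=[[0,0,0],[0,0,0],[0,0,0],[0,0,0],[0,0,0],[0,0,0],[-10,0,0],[-30,0,0],[-60,0,0],[-95,0,0]], claw=[50,54,60,66,72,76,80,84,85,85])

```text
clock: 20.12
tool_pos: [0.4605, 0.2709, 0.144]
eef_rot: [-0.225, 1.561, 0.219]
wrist_force: [0.5, 0.1, -0.6]
grip_width: 0.085
```

>>> arm_command(angular=[[0,0,0],[0,0,0],[0,0,0],[0,0,0],[0,0,0],[0,0,0],[0,0,0],[0,0,0],[0,0,0],[0,0,0]], xyz=[[-30,0,0],[-40,-20,0],[-50,-50,0],[-50,-85,0],[-50,-120,0],[-50,-155,0],[-50,-190,0],[-50,-215,0],[-50,-230,0],[-50,-230,0]], claw=[85,85,85,85,85,85,85,85,85,85])

```text
clock: 20.95
tool_pos: [0.5254, 0.0455, 0.195]
eef_rot: [-0.222, 1.562, 0.211]
wrist_force: [0.4, -0.3, -0.1]
grip_width: 0.0852
```

```bash
python3 - <<'E'
from meas import *
u=np.array([.962,.273]);n=np.array([-.273,.962]);b=np.array([.469,.2721]);im=[]
for k in('top','scene'):
    d=bot.get_image(k)
    c=proj(d,[.49,.28,.06])
    for q in dots(d,c,30):
        r=ray(d,q,.063)[:2]-b;print(k,q.round(1),'base-frame mm',(r@u*1e3).round(1),(r@n*1e3).round(1))
    c=c.astype(int);im.append(cv2.resize(d['img'][c[1]-40:c[1]+40,c[0]-40:c[0]+40],(400,400),interpolation=cv2.INTER_CUBIC))
save('fin',np.hstack(im));s=bot.state();print(s['clock'],s['tool_pos'],s['wrist_force'])
E
```

```text
top [116.8 229.5] base-frame mm 35.4 1.6
top [119.4 241.5] base-frame mm 8.7 1.1
scene [427.6 171.3] base-frame mm 8.7 3.3
scene [433.3 179.4] base-frame mm 35.4 3.6
scene [429.  194.2] base-frame mm 73.1 -26.5
scene [451.8 196.2] base-frame mm 92.2 18.1
21.05 [0.52452667 0.05036754 0.19539526] [ 0.05288941  0.4144497  -0.02846009]
```

View pics/fin.png

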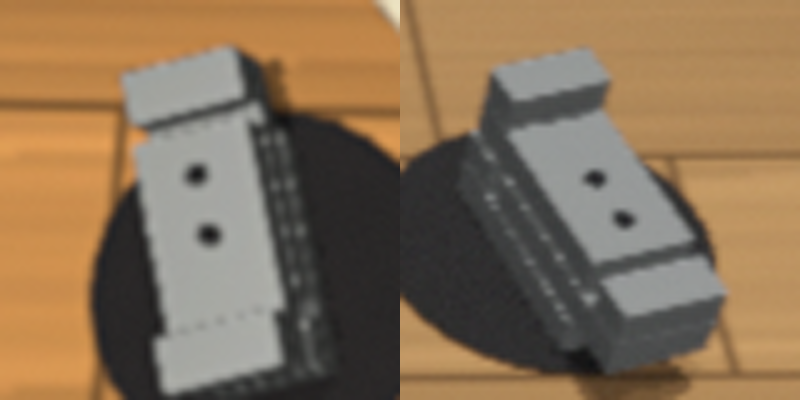

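All three are stacked and lie flat with alternating heels. B's centre is at base x ≈ 0 with 1–3 mm sideways, so it is about 32 mm along A. The gripper is well clear, so I'll hand it in.

```bash
python3 -c "
from cell import bot
print(bot.sign_off())"
```

```text
the job is handed in; nothing more can be done
None
```

I stacked both loose risers on the first one and handed the job in at about 21 s of the 51 s allowed; `sign_off` gives no verdict. Riser A lies on the first riser, heel away from the robot. Riser B lies on A, turned back so its heel is above the first riser's heel.

Last camera checks, in the first riser's frame as measured at the start:

| Riser | Along x | Sideways | Direction |
|---|---|---|---|
| A, measured after I let it go | about 32 mm | about 1 mm | within 0.5° of a half turn |
| B, measured at the end | about 0 mm, so 32 mm along A | 1 mm (top view), 3 mm (scene view) | within 1° |

- **Heights:** both dot measurements assumed the expected heights, and the dot spacing came out right at those heights. The pictures show all three lying flat, with the heels alternating and the toe gaps small.
- **Disagreement between views:** the two cameras differed by about 2 mm sideways throughout, which is within the stated calibration.
- **My slip:** I first took A's heel top to be 20 mm too high. The camera check caught it before contact, and B was then lowered until the force showed it had touched.
- **Not rechecked:** I did not measure the first riser's position again at the end, since it is mostly covered. I never pushed it sideways on purpose, and contact forces stayed under about 8 N in every reading I took.

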